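# Load the tube viewing stand and clamp its lens leg at the index

### The arm

A 6-joint arm with a two-finger parallel gripper is mounted at the origin on the work surface. World frame = base frame: x ahead of the robot, y to its left, z up, the work surface at z = 0. Lengths are in m, angles in rad, forces in N, time in s.
With the tool pointing down it reaches from about 0.275 to 0.875 m from the base axis. Payload 12.5 kg.
Tool frame: the origin (TCP) lies on the centre line of the jaws, within the pads' length; the fingertips stand 14 mm ahead of it and the grasp point (between the pads) lies 5 mm behind it; z points along the fingers, y is the direction in which the jaws open and shut (so a half turn about z gives the same grasp; the last joint's range is limited). The gripper opens to 85 mm and grips with 20 to 120 N. Pads are 22 mm wide; open, the fingers measure 114 mm over their backs; the gripper's body (76 mm by 85 mm) begins 54 mm behind the grasp point. The pads swing forward as they close: fully open they stand 13 mm farther back than shut.
Start: joints at [-0.085, 0.351, 1.652, -0, 1.139, -0.085], TCP at [0.55, 0, 0.245] pointing down, gripper open.
Joint ranges: [-2.75, 2.75], [-0.79, 2.1], [0.01, 2.65], [-1.57, 4.71], [0.07, 3.14], [-2.87, 2.87]. Speed limits (rad/s): [2.22, 2.22, 2.79, 3.14, 3.14, 3.14].

### API

Orientations are given as a 3x3 rotation matrix whose columns are the frame's x, y, z axes.
In Python, from cell import telemetry, imaging, r gives the robot as it stands.
- The arm moves only by the shell command python3 -m handwheel 'ROWS'. ROWS is a JSON object of lists of equal length, an entry for each row: "turn": the turn, a rotation vector about the tool's x, y, z in units of 5 degrees (1.0 is 5 degrees), a list of three; "xyz": the shift along the tool's x, y, z in m, a list of three; "gripper": the gripper command: -1 is shut, 1 is fully open, values between are in proportion. A call has 1 to 8 rows; each row is the pose to reach, as a shift and turn from the pose measured when the call began, along the tool's axes at that moment; what a row does not reach only later rows make up. A row lasts 1/12 s, in which the tool goes at most 41.7 mm and 7.16 degrees, less where a joint would pass 70% of its speed; a pose out of reach is approached as far as the arm can. A call with a gripper value outside its range is refused whole. The fingers move at their own pace and stop on an object; the grip force is fixed at half the most. Time passes only in rows, so rows that repeat a pose let the fingers close. It gives the time, the measured TCP pose, the force and the opening at its end, in the units of the state.
- telemetry.state(): the state, without advancing time (a new reading comes with each control period).
- imaging.read_camera(name): name is "scene" or "side" or "wrist"; returns a dict with "img" (400x640x3 uint8, blue, green, red), "fovy" (degrees; the focal length in pixels is half the picture's height over the tangent of half this angle, whatever the lens; pixels are square), "cx", "cy" (the principal point, pixels), "dist_coeffs" ([k1, k2, p1, p2, k3] as OpenCV has them; the pictures are not rectified), "view" (4x4, takes a point from world to camera coordinates). Camera axes: x right, y down, z forward; pixel columns grow to the right and rows downward; lengths in m; the calibration is good to about 2 mm. A picture is of the moment at which its call begins. There is no depth.
- r.close_job(): hands the job in, once; it reports no verdict.
The state is a dict: "time": time; "qpos": joint angles; "qd": joint speeds; "joint_efforts": joint torques, N m; "tcp_pos": TCP position; "orientation": TCP orientation; "contact_force": force on the tool from outside, world axes, zero at the start; "ft_torque": the same for the moment, N m; "grip_width": opening from 0.0 (shut) to 1.0 (fully open).
Only numpy, scipy, OpenCV 4.12 (cv2) and the standard library are available. Lean on these libraries where they do the work, as an engineer would, in place of code of your own. Each camera call takes 0.05 s, during which the arm holds its last target.

### The job

Take the one tall tube out of the rack and stand it fully down in the holder hole of the viewing stand, letting go of it. Then use the finger tab to slide the lens leg out until its pointer is opposite the small index block, and while holding it there squeeze the cam lever fully shut against the leg. Finish still holding: keep leg and lever pinched together between the fingers with the pointer at the index, do not let go at the end; leave the short tubes and the other things on the table alone.

Things in the scene. Friction and masses are not known exactly. Their poses are not given: they have to be found in the camera images.
- tube_mid (a point): Centre, half-way up (60 mm above its foot), of the tall tube: clear round tube, 16 mm diameter, 120 mm long, the top 18 mm being a grey cap of 19 mm diameter; about 30 g. z points up the tube. It starts in one of the three rack holes, its foot 10 mm above the table. It is the only tall one; the two short tubes are alike but 90 mm long.
- rack: White fixed block with a row of three holes along its x axis, at x = -55, 0 and +55 mm. 170 x 50 x 60 mm high; origin at the centre of its underside, z up. The holes are 19 mm wide and 50 mm deep, so the tall tube stands 70 mm out of the rack and the short ones 40 mm.
- stand: Viewing stand, fixed: grey base plate 300 (x) x 120 (y) x 12 mm, origin at the centre of its underside on the table, z up. +x is the way the lens leg slides out; the lever is on the +y side of the leg, the finger tab, pointer and index on the -y side. At x = -115 stands a white holder block 50 x 50 mm, top at z = 60. At x = -55 to -25 an aluminium clamp collar, y = -14 to +14, top at z = 62, through which the leg slides.
- holder_hole (a point): Centre of the mouth of the holder hole in the top of the white holder block, 60 mm above the table. Hole 20 mm wide with a countersunk mouth 30 mm wide (5 mm deep at 45 degrees), 40 mm deep in all, upright: a tube fully down has its foot 20 mm above the table.
- leg (a joint): How far the lens leg is slid out, m: 0 fully in (start), 0.055 at the stop. A flat steel bar along the stand's x axis on its centre line, 12 mm thick (y = -6 to +6), z = 28 to 52 mm above the table, with a round lens of 62 mm diameter at its outer end (in stand frame x = leg + 68 to 80 mm, centre 98 mm above the table). A spring pulls it in with 3 N at 0, 4.5 N at 0.04, so it slides back when let go; it is not stopped by the lever, which leaves the spring acting.
- tab (a point): On the leg's finger tab: a thin upright plate, 6 mm thick, sticking out from the bar in the stand's -y direction from y = -6 to -46 mm, from 27 to 61 mm above the table. The point lies on the tab's inner face (the one toward the holder, -x), at y = -30, 44 mm above the table; its x in the stand frame is leg - 7 mm. A finger pushing this face toward +x draws the leg out. Nothing but the base plate lies at y below -14 mm between the collar and the tab.
- pointer (a point): Tip of the thin dark pointer on the leg, 20 mm above the table, on the -y side; its x in the stand frame is leg + 40 mm.
- index_mark (a point): Centre of the small fixed steel index block on the base plate, 10 (along the stand's x) x 20 x 12 mm, resting on the plate (this point 18 mm above the table), just outside the pointer's path. Axes parallel to the stand's. Its place along x (70 to 86 mm in the stand frame) differs each time: the pointer must be level with it along x, within the block's width (5 mm either way).
- lever (a joint): Angle of the cam lever, rad: 0 fully shut (lying along the leg), about 0.24 to 0.32 open at the start, 0.36 the stop. It turns about an upright pin on the collar at x = -32, y = +12 mm in the stand frame; stiff with 0.08 N m of friction, stays where left, and does not move with the leg. Pushing its outer face toward -y shuts it.
- lever_mid (a point): On the outer face (+y when shut) of the lever's flat aluminium paddle, 52 mm from the pivot pin, 41 mm above the table. Paddle 85 mm long from the pin, 8 mm thick, from 26 to 56 mm above the table. Shut, it lies at y = 8 to 16 mm, so leg and lever together are 22 mm thick (y = -6 to +16, middle at y = +5) for a pinch across the stand's y.
Mind the look-alikes: they are no part of the job. Leave any brown look-alike of the part that bears tube_mid alone.

How it is judged:
By the outcome, as a careful person would: the job done as asked, in the order asked, and still so for the second after the job is handed in, while the arm keeps its last pose, push and grip.
It also fails if it takes over 56 s, if anything falls off the work surface, if the arm or the gripper's body presses on something with over 40 N, if the wrist force passes 120 N, or if a joint passes its speed limit or range.

## Working session

There is one attempt and no reset: what is moved stays moved. The work goes in short steps, Python scripts to look and compute and a shell command to move; the robot and the scene stay as the last step left them, time stands still between calls to the robot, and variables do not carry over. Pictures are saved under pics/ and viewed, and the job is handed in when it is done.

```bash
ls; mkdir -p pics; cat > h.py <<'E'
import numpy as np, cv2
from cell import telemetry, imaging, r
def cam(n):
    d=imaging.read_camera(n); f=200/np.tan(np.radians(d['fovy'])/2)
    K=np.array([[f,0,d['cx']],[0,f,d['cy']],[0,0,1.]])
    return d['img'],K,np.array(d['dist_coeffs'],float),np.array(d['view'])
def ray(px,K,D,V):
    u=cv2.undistortPoints(np.array([[px]],float),K,D)[0,0]
    R=V[:3,:3];t=V[:3,3]
    o=-R.T@t; d=R.T@np.array([u[0],u[1],1]); return o,d/np.linalg.norm(d)
def onz(px,z,c):
    o,d=ray(px,*c[1:]); return o+d*(z-o[2])/d[2]
def tri(rs):
    A=np.zeros((3,3));b=np.zeros(3)
    for o,d in rs:
        P=np.eye(3)-np.outer(d,d);A+=P;b+=P@o
    x=np.linalg.solve(A,b); return x,[np.linalg.norm((np.eye(3)-np.outer(d,d))@(x-o)) for o,d in rs]
def proj(p,c):
    rv,_=cv2.Rodrigues(c[3][:3,:3]); return cv2.projectPoints(np.array(p,float).reshape(-1,1,3),rv,c[3][:3,3],c[1],c[2])[0].reshape(-1,2)
def save(n,i): cv2.imwrite('pics/'+n+'.png',i)
E
python3 - <<'E'
from h import *
for n in('scene','side','wrist'):
    c=cam(n); save(n+'0',c[0]); print(n,c[1][0,0],c[2],-c[3][:3,:3].T@c[3][:3,3])
    np.savez(n+'0.npz',i=c[0],K=c[1],D=c[2],V=c[3])
print(telemetry.state())
E
```

```text
pics
scene 398.77043088624976 [0.01412024 0.         0.         0.         0.        ] [ 0.85550436 -0.44701431  0.45589224]
side 377.73344356962133 [-0.04588775  0.          0.          0.          0.        ] [0.40987679 0.74803603 0.61280627]
wrist 318.4980314427884 [-0.00867494  0.          0.          0.          0.        ] [0.54932937 0.07137493 0.37346992]
{'time': 0.15, 'qpos': array([-8.46089714e-02,  3.51143977e-01,  1.65225152e+00,  1.99842257e-05,
        1.13909764e+00, -8.45875445e-02]), 'qd': array([ 0.00060364, -0.00242139, -0.00089581,  0.00132247,  0.00091387,
       -0.0004624 ]), 'joint_efforts': array([ 7.13946501e-04, -5.06248283e+01, -2.91500723e+01, -2.80964593e-05,
        3.35960038e-03, -3.10250061e-05]), 'tcp_pos': array([5.49768903e-01, 4.48111617e-05, 2.44874546e-01]), 'orientation': array([[ 2.98389263e-05,  9.99999598e-01, -8.95729897e-04],
       [ 9.99999995e-01, -2.97545746e-05,  9.41841103e-05],
       [ 9.41574204e-05, -8.95732703e-04, -9.99999594e-01]]), 'contact_force': array([0.6716801 , 0.47033288, 0.61060538]), 'ft_torque': array([-0.01595001, -0.02603029, -0.00312404]), 'grip_width': 0.9988140091465275}
```

View pics/scene0.png

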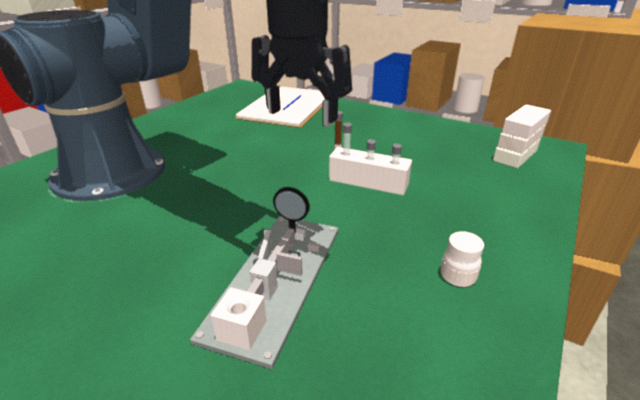

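View pics/side0.png

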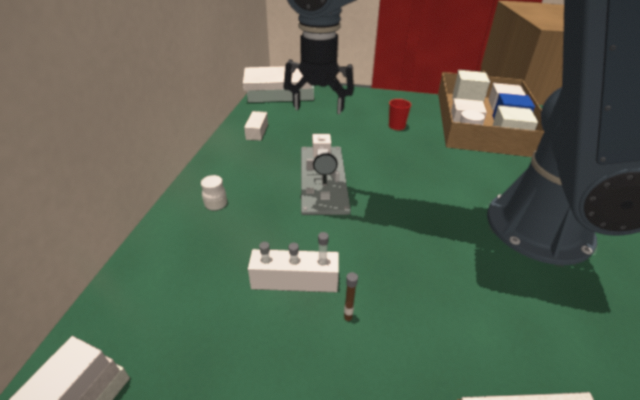

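View pics/wrist0.png

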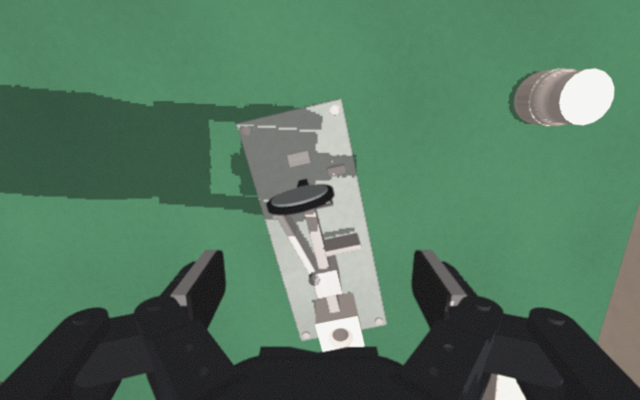

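```bash
python3 - <<'E'
import cv2,numpy as np
s=cv2.imread('pics/scene0.png');d=cv2.imread('pics/side0.png');w=cv2.imread('pics/wrist0.png')
a=cv2.resize(s[100:200,310:430],(480,400),interpolation=2); b=cv2.resize(d[225:325,240:360],None,fx=3.3,fy=3.3,interpolation=2)[:,:320*2]
b=cv2.resize(d[225:325,245:365],(480,400),interpolation=2)[:, :]
cv2.imwrite('pics/z1.png',np.hstack([a[:, :400],b[:, 0:400+0]]) if 0 else cv2.resize(np.hstack([a,b]),(800,333)))
cv2.imwrite('pics/z2.png',cv2.resize(w[90:350,220:400],(415,600),interpolation=2))
E
```

```text
(no output)
```

View pics/z1.png

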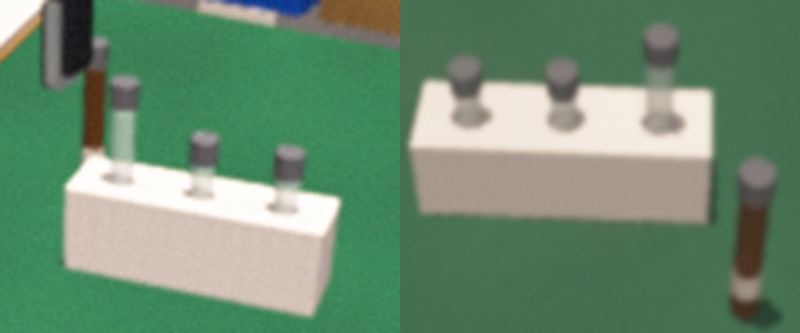

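View pics/z2.png

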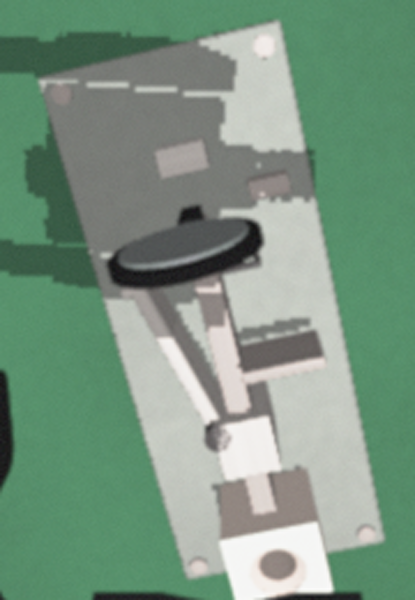

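```bash
cat >> h.py <<'E'
def ld(n):
    z=np.load(n+'.npz'); return z['i'],z['K'],z['D'],z['V']
E
python3 - <<'E'
from h import *
S=ld('scene0');D=ld('side0');W=ld('wrist0')
for nm,p,q in [('captop',(347.2,124),(323.3,234.9)),('rackexit',(346.6,153.4),(323,261.9)),('short1top',(371.2,141.5),(293.4,244.5)),('short2top',(397,145.5),(264,244))]:
    print(nm,*tri([ray(p,*S[1:]),ray(q,*D[1:])]))
cs=[onz(p,.012,W) for p in [(237.8,124.7),(341.4,98.7),(386.5,324.2),(301.5,340.6)]]
print(np.array(cs)); m=np.mean(cs,0)
ex=(cs[0]+cs[1]-cs[2]-cs[3])[:2]; print(np.linalg.norm(ex)/2)
ex/=np.linalg.norm(ex); ey=np.array([-ex[1],ex[0]])
print('stand',m,np.degrees(np.arctan2(ex[1],ex[0])))
for nm,p,z in [('hole',(341,335.4),.06),('idxR',(336.6,169.8),.024),('blkL',(298.5,158.5),.024)]:
    P=onz(p,z,W); print(nm,P,ex@(P-m)[:2],ey@(P-m)[:2])
for n,C in(('scene',S),('side',D)):
    im=C[0].copy()
    for x,y,z in [(-.115,0,.06),(.15,.06,.012),(.15,-.06,.012),(-.15,.06,.012),(-.15,-.06,.012)]:
        P=np.r_[m[:2]+ex*x+ey*y,z]; u=proj(P,C)[0]; print(n,(x,y),u)
        cv2.circle(im,tuple(np.int32(u.round())),1,(0,0,255),-1)
    save('p_'+n,cv2.resize(im[130:370,190:350] if n=='scene' else im[120:230,280:380],(400,600) if n=='scene' else (500,550),interpolation=2))
E
```

```text
captop [0.48885279 0.26431416 0.12879919] [np.float64(0.00027671529605781365), np.float64(0.0002767152960578324)]
rackexit [0.4880843  0.26676655 0.0583866 ] [np.float64(0.0008202903572069706), np.float64(0.000820290357206918)]
short1top [0.54401236 0.27050863 0.09872192] [np.float64(0.00030403371785035673), np.float64(0.00030403371785043724)]
short2top [0.59818164 0.28012586 0.09852613] [np.float64(0.00022898396330123607), np.float64(0.00022898396330128443)]
[[ 0.45994131  0.04609769  0.012     ]
 [ 0.57448733  0.07366275  0.012     ]
 [ 0.64134633 -0.21721483  0.012     ]
 [ 0.52622521 -0.24392192  0.012     ]]
0.297980104384857
stand [ 0.55050005 -0.08534408  0.012     ] 102.90934132804276
hole [ 0.57619426 -0.19460401  0.06      ] -0.11223867970209629 -0.0006351269032740109
idxR [ 0.56982781 -0.00247946  0.024     ] 0.07645219559542732 -0.037351954084263866
blkL [0.52747126 0.01027238 0.024     ] 0.09834457200248987 0.001085150905622674
scene (-0.115, 0) [236.88154937 305.655013  ]
scene (0.15, 0.06) [278.22809346 215.14078768]
scene (0.15, -0.06) [338.0062448  226.80874759]
scene (-0.15, 0.06) [187.95768225 339.26756982]
scene (-0.15, -0.06) [270.70797999 364.71998295]
side (-0.115, 0) [321.79492499 137.45054786]
side (0.15, 0.06) [350.49228957 209.37724107]
side (0.15, -0.06) [301.20544055 210.04403648]
side (-0.15, 0.06) [340.6244164  145.29464052]
side (-0.15, -0.06) [301.38678384 145.54376095]
```

View pics/p_scene.png

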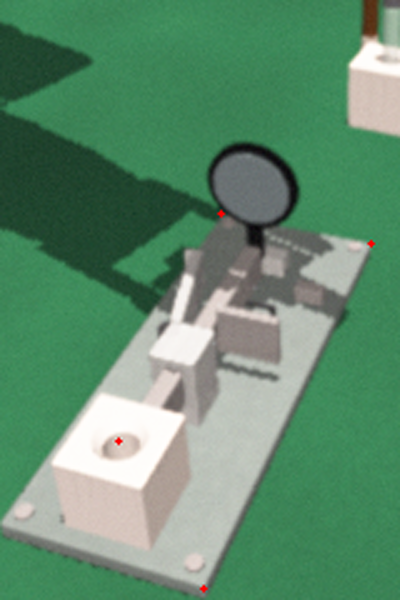

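View pics/p_side.png

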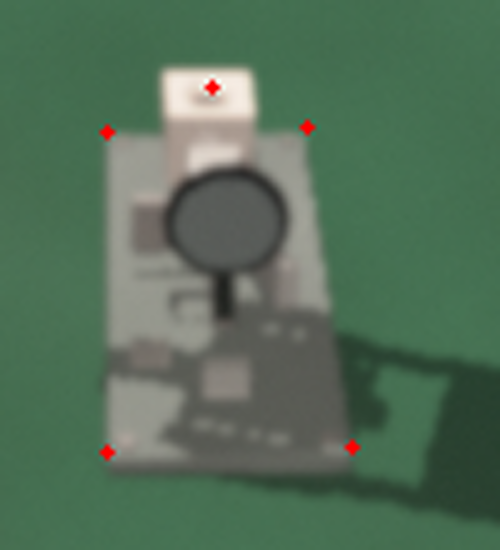

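```bash
python3 - <<'E'
from h import *
S=ld('scene0');D=ld('side0')
print(tri([ray((339,112.6),*S[1:]),ray((352.1,276),*D[1:])]))
# rack top corners scene / side
for p,q in [((310+85/3.333,100+160/3.333),(245+312/3.333,225+90/3.333))]:
    print(onz(p,.06,S))
for q in [(30,82),(312,90),(312,150),(12,150)]: print(onz((245+q[0]/3.333,225+q[1]/3.333),.06,D))
E
```

```text
(array([0.42691055, 0.33938211, 0.11802631]), [np.float64(0.0009075880875450204), np.float64(0.0009075880875450961)])
[0.45584756 0.27523847 0.06      ]
[0.62684083 0.26369508 0.06      ]
[0.46154649 0.23636245 0.06      ]
[0.45471239 0.28162364 0.06      ]
[0.62017031 0.31538211 0.06      ]
```

```bash
python3 -m handwheel '{"turn":[[0,0,1.4],[0,0,2.8],[0,0,4.2],[0,0,5.6],[0,0,7],[0,0,8.4],[0,0,9.8],[0,0,11.2]],"xyz":[[0.035,-0.008,0.005],[0.07,-0.016,0.01],[0.105,-0.024,0.015],[0.14,-0.032,0.02],[0.175,-0.04,0.025],[0.21,-0.048,0.03],[0.24,-0.055,0.035],[0.262,-0.061,0.035]],"gripper":[0,0,0,0,0,0,0,0]}'
python3 -m handwheel '{"turn":[[0,0,1.4],[0,0,2.8],[0,0,4.2],[0,0,5.2],[0,0,5.2]],"xyz":[[0,0,0],[0,0,0],[0,0,0],[0,0,0],[0,0,0]],"gripper":[0,0,0,0,0]}'
python3 - <<'E'
from h import *
c=cam('wrist'); save('w1',c[0]); np.savez('w1.npz',i=c[0],K=c[1],D=c[2],V=c[3])
s=telemetry.state(); print(s['tcp_pos'],s['orientation'],s['grip_width'],s['qpos'])
for p in [(.4885,.265,.13),(.4885,.265,.06)]: print(proj(p,c))
E
```

```text
time: 0.82
tcp_pos: [0.4874, 0.2643, 0.2088]
orientation: [[0.82, 0.572, -0.002], [0.572, -0.82, -0.0], [-0.002, -0.001, -1.0]]
contact_force: [0.5, -0.3, 0.2]
grip_width: 0.5
time: 1.23
tcp_pos: [0.4872, 0.2643, 0.2086]
orientation: [[0.989, 0.15, -0.003], [0.15, -0.989, -0.0], [-0.003, 0.0, -1.0]]
contact_force: [0.8, -0.9, 0.3]
grip_width: 0.499
[0.48726437 0.26431594 0.20865444] [[ 9.87774315e-01  1.55864320e-01 -2.86657744e-03]
 [ 1.55863608e-01 -9.87778474e-01 -4.71234616e-04]
 [-2.90499215e-03  1.86783465e-05 -9.99995780e-01]] 0.49807020285770665 [4.12718345e-01 4.00388545e-01 1.67671627e+00 8.19863080e-04
 1.06730288e+00 1.82661571e+00]
[[315.34097902 208.39415189]]
[[315.85740191 183.10036993]]
```

View pics/w1.png

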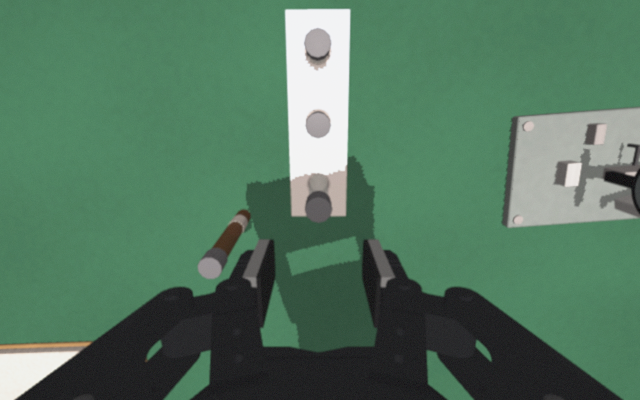

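```bash
python3 -m handwheel '{"turn":[[0,0,0],[0,0,0],[0,0,0],[0,0,0],[0,0,0],[0,0,0]],"xyz":[[0.001,0,0.03],[0.0015,0,0.06],[0.0015,0,0.09],[0.0015,0,0.11],[0.0015,0,0.1235],[0.0015,0,0.1235]],"gripper":[0,0,0,0,0,0]}'
python3 - <<'E'
from h import *
c=cam('wrist'); save('w2',c[0]); c=cam('scene'); save('s2',cv2.resize(c[0][50:210,230:430],(800,600)))
E
```

```text
time: 1.78
tcp_pos: [0.487, 0.2637, 0.0824]
orientation: [[0.987, 0.159, -0.007], [0.159, -0.987, -0.002], [-0.008, 0.001, -1.0]]
contact_force: [0.5, -0.1, 0.4]
grip_width: 0.497
```

View pics/w2.png

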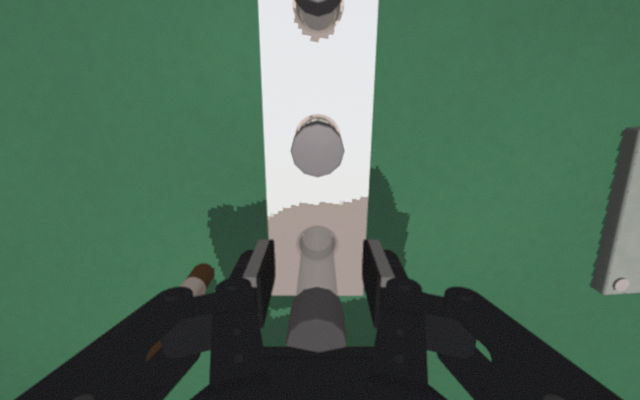

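View pics/s2.png

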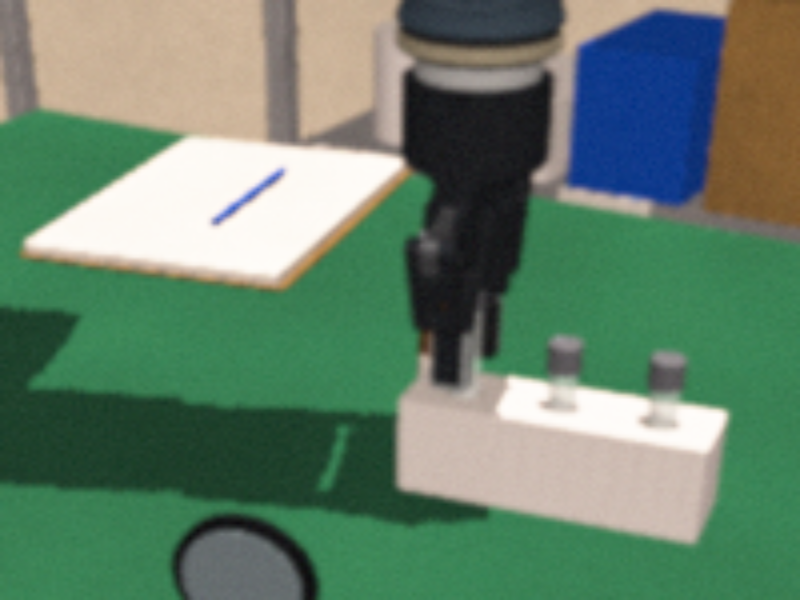

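```bash
python3 -m handwheel '{"turn":[[0,0,0],[0,0,0],[0,0,0],[0,0,0],[0,0,0],[0,0,0],[0,0,0],[0,0,0]],"xyz":[[0,0,-0.002],[0,0,-0.002],[0,0,-0.002],[0,0,-0.002],[0,0,-0.002],[0,0,-0.002],[0,0,-0.002],[0,0,-0.002]],"gripper":[-1,-1,-1,-1,-1,-1,-1,-1]}'
python3 -c "
from h import *
s=telemetry.state();print(s['tcp_pos'],s['orientation'],s['contact_force'],s['grip_width'])
R=s['orientation'];print(R.T@[0,0,1])"
```

```text
time: 2.55
tcp_pos: [0.4893, 0.2648, 0.0889]
orientation: [[0.987, 0.158, -0.001], [0.158, -0.987, 0.0], [-0.001, -0.001, -1.0]]
contact_force: [-0.6, -0.4, 7.7]
grip_width: 0.173
[0.48926006 0.26482012 0.08887645] [[ 9.87394619e-01  1.58275661e-01 -8.25147614e-04]
 [ 1.58276049e-01 -9.87394809e-01  4.27547396e-04]
 [-7.47076124e-04 -5.52759103e-04 -9.99999568e-01]] [-0.62908633 -0.40443017  7.68407351] 0.1728338267647453
[-7.47076124e-04 -5.52759103e-04 -9.99999568e-01]
```

```bash
python3 -m handwheel '{"turn":[[0,0,0],[0,0,0],[0,0,0],[0,0,0],[0,0,0],[0,0,0],[0,0,0],[0,0,0]],"xyz":[[0,0,-0.01],[0,0,-0.03],[0,0,-0.06],[0,0,-0.09],[0,0,-0.12],[0,0,-0.15],[0,0,-0.165],[0,0,-0.165]],"gripper":[-1,-1,-1,-1,-1,-1,-1,-1]}'
python3 - <<'E'
from h import *
c=cam('wrist'); save('w3',c[0]); c=cam('side'); save('d3',cv2.resize(c[0][100:320,220:400],(491,600)))
E
```

```text
time: 3.22
tcp_pos: [0.4906, 0.2653, 0.2589]
orientation: [[0.987, 0.159, 0.006], [0.159, -0.987, 0.003], [0.006, -0.002, -1.0]]
contact_force: [0.0, 0.1, -0.3]
grip_width: 0.172
```

View pics/w3.png

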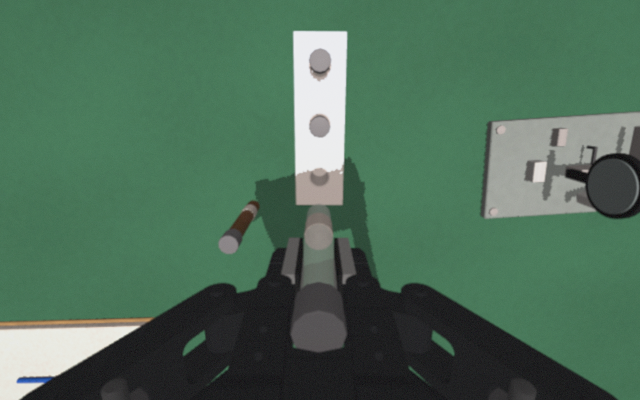

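View pics/d3.png

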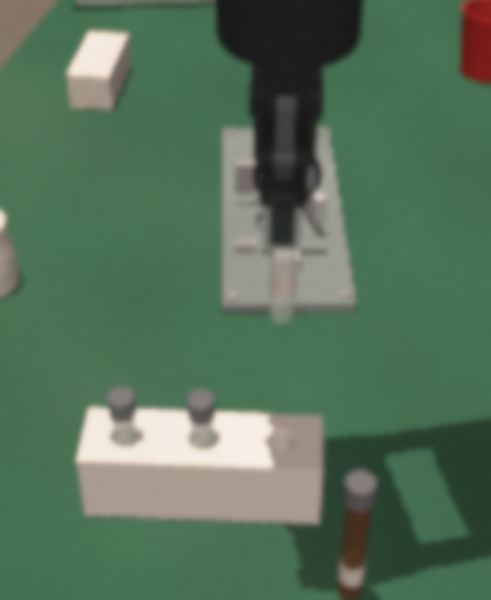

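```bash
python3 -m handwheel '{"turn":[[0,0,-1.3],[0,0,-2.6],[0,0,-3.9],[0,0,-5.2],[0,0,-6.5],[0,0,-7.8],[0,0,-9.1],[0,0,-10.4]],"xyz":[[0.001,0.03,0],[0.002,0.06,0],[0.003,0.095,0],[0.004,0.13,0],[0.005,0.165,0],[0.006,0.2,0],[0.007,0.235,0],[0.008,0.27,0]],"gripper":[-1,-1,-1,-1,-1,-1,-1,-1]}'
python3 - <<'E'
from h import *
S=ld('scene0');D=ld('side0')
print(tri([ray((239.2,305.2),*S[1:]),ray((322.4,138),*D[1:])]),onz((239.2,305.2),.06,S),onz((322.4,138),.06,D))
s=telemetry.state();R=s['orientation'];t=s['tcp_pos'];print(t,R)
def to(p,ang):
    a=np.radians(ang);G=np.c_[[np.cos(a),np.sin(a),0],[np.sin(a),-np.cos(a),0],[0,0,-1]]
    print(R.T@(np.array(p)-t),cv2.Rodrigues(R.T@G)[0].ravel()/np.radians(5))
to((.5765,-.196,.25),102.9)
E
```

```text
time: 3.98
tcp_pos: [0.5393, -0.0023, 0.253]
orientation: [[0.478, 0.878, -0.002], [0.878, -0.478, 0.001], [0.0, -0.002, -1.0]]
contact_force: [0.1, 0.5, -0.5]
grip_width: 0.175
(array([ 0.57553239, -0.1948316 ,  0.05890476]), [np.float64(0.0017534978282201627), np.float64(0.0017534978282201395)]) [ 0.57825114 -0.19529879  0.06      ] [ 0.57389828 -0.19470186  0.06      ]
[ 0.53933618 -0.00231016  0.25301325] [[ 4.77980253e-01  8.78368414e-01 -1.95103892e-03]
 [ 8.78370577e-01 -4.77978848e-01  1.16237150e-03]
 [ 8.84350812e-05 -2.26932580e-03 -9.99997421e-01]]
[-0.15236815  0.12523002  0.00271559] [-0.02449361 -0.01037597 -8.29070966]
```

```bash
python3 -m handwheel '{"turn":[[0,0,-1.3],[0,0,-2.6],[0,0,-3.9],[0,0,-5.2],[0,0,-6.5],[0,0,-7.8],[0,0,-8.3],[0,0,-8.3]],"xyz":[[-0.026,0.021,0],[-0.052,0.042,0],[-0.078,0.063,0],[-0.104,0.084,0],[-0.13,0.105,0.003],[-0.152,0.1245,0.003],[-0.152,0.1245,0.003],[-0.152,0.1245,0.003]],"gripper":[-1,-1,-1,-1,-1,-1,-1,-1]}'
cat >> h.py <<'E'
def to(p,ang=102.9):
    s=telemetry.state();R=s['orientation'];t=s['tcp_pos'];a=np.radians(ang);G=np.c_[[np.cos(a),np.sin(a),0],[np.sin(a),-np.cos(a),0],[0,0,-1]]
    print('tcp',t,'F',s['contact_force'],'g',s['grip_width'],'yaw',np.degrees(np.arctan2(R[1,0],R[0,0])))
    print('move',(R.T@(np.array(p)-t)).round(4),'turn',(cv2.Rodrigues(R.T@G)[0].ravel()/np.radians(5)).round(3))
def snap(n,k):
    c=cam(k); save(n,c[0]); np.savez(n+'.npz',i=c[0],K=c[1],D=c[2],V=c[3]); return c
E
python3 - <<'E'
from h import *
c=snap('w4','wrist'); s=snap('s4','scene');d=snap('d4','side')
z=cv2.resize(s[0][180:380,160:320],(400,500)); y=cv2.resize(d[0][40:200,250:378],(400,500));save('z4',np.hstack([z,y]))
to((.576,-.195,.19))
E
```

```text
time: 4.65
tcp_pos: [0.5754, -0.1965, 0.2478]
orientation: [[-0.224, 0.975, -0.005], [0.975, 0.224, 0.002], [0.003, -0.004, -1.0]]
contact_force: [0.4, 0.8, -1.4]
grip_width: 0.169
tcp [ 0.5756353  -0.19450907  0.24893264] F [-0.71354928 -0.35367657 -0.45957288] g 0.17572510689822168 yaw 102.8751811887544
move [-0.0007  0.0004  0.0589] turn [-0.033 -0.03  -0.005]
```

View pics/w4.png

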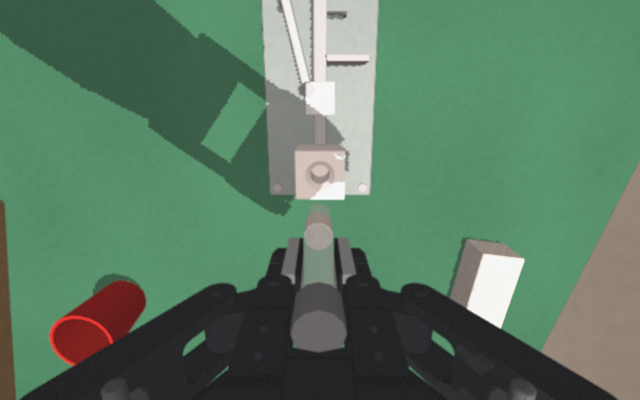

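View pics/z4.png

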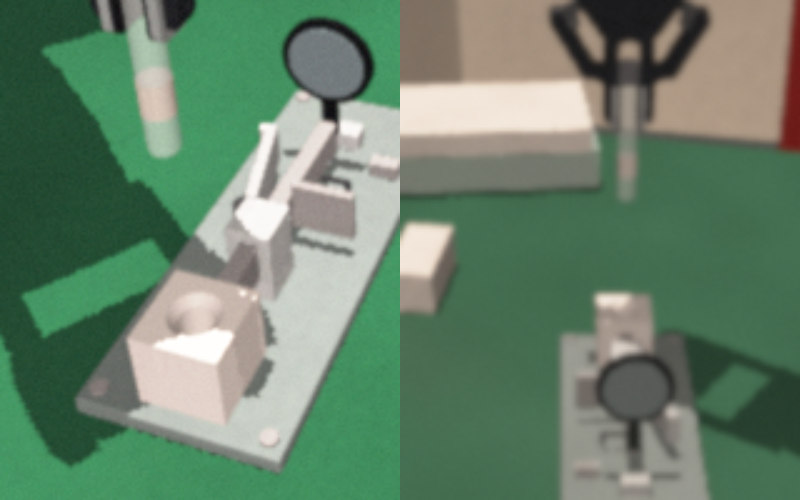

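```bash
python3 - <<'E'
from h import *
W=ld('w4');S=ld('s4');D=ld('d4')
print('hole',onz((320,172),.06,W))
print('foot',tri([ray((225.2,240),*S[1:]),ray((322.3,103.2),*D[1:])]),tri([ray((225.2,240),*S[1:]),ray((322.3,103.2),*D[1:]),ray((318,213),*W[1:])]))
w=cv2.resize(W[0][130:260,255:385],(600,600),interpolation=2);save('z4w',w)
E
```

```text
hole [ 0.57510975 -0.19358325  0.06      ]
foot (array([ 0.57595629, -0.19744916,  0.16766084]), [np.float64(0.0008655232048692973), np.float64(0.0008655232048692297)]) (array([ 0.57572911, -0.19848335,  0.1677844 ]), [np.float64(0.0007631608447359035), np.float64(0.00150129715828612), np.float64(0.001411191033885093)])
```

View pics/z4w.png

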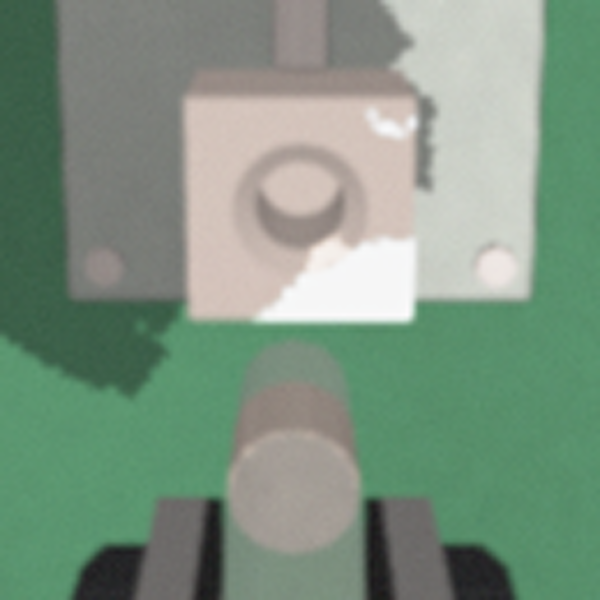

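```bash
python3 -m handwheel '{"turn":[[0,0,0],[0,0,0],[0,0,0],[0,0,0],[0,0,0],[0,0,0]],"xyz":[[0,0,0.025],[0.001,0,0.05],[0.001,0,0.075],[0.001,0,0.09],[0.001,0,0.095],[0.001,0,0.095]],"gripper":[-1,-1,-1,-1,-1,-1]}'
python3 - <<'E'
from h import *
c=snap('w5','wrist'); s=snap('s5','scene');d=snap('d5','side')
z=cv2.resize(s[0][230:360,180:310],(400,400)); y=cv2.resize(d[0][70:170,270:370],(400,400));save('z5',np.hstack([z,y]))
save('z5w',cv2.resize(c[0][130:260,255:385],(500,500),interpolation=2))
to((.576,-.195,.1))
E
```

```text
time: 5.3
tcp_pos: [0.5746, -0.1924, 0.153]
orientation: [[-0.223, 0.975, -0.005], [0.975, 0.223, 0.003], [0.004, -0.005, -1.0]]
contact_force: [-0.4, 0.5, 0.3]
grip_width: 0.178
tcp [ 0.5757337  -0.19325785  0.15527325] F [ 0.95729191 -0.30936275 -1.27093485] g 0.16742775013568093 yaw 102.87828487253996
move [-0.0018 -0.0001  0.0553] turn [-0.015 -0.017 -0.004]
```

View pics/z5w.png

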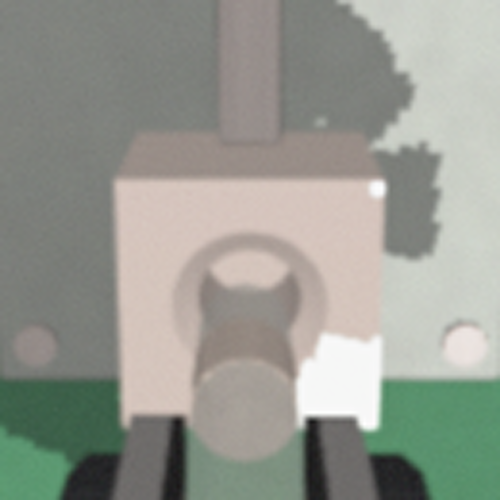

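View pics/z5.png

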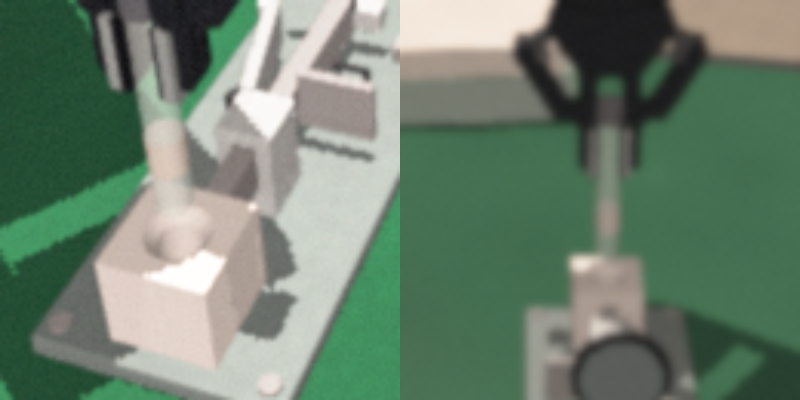

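```bash
python3 - <<'E'
from h import *
W=ld('w5'); s=500/130
px=lambda a:(255+a[0]/s,130+a[1]/s)
H=onz(px((250,303)),.06,W); print(H)
for z in (.06,.074): print(z,(proj((H[0],H[1],z),W)[0]-[255,130])*s)
# mouth circle check and foot circle under hole
for r,z in((.015,.06),(.008,.074)):
    a=np.linspace(0,2*np.pi,60); q=(proj(np.c_[H[0]+r*np.cos(a),H[1]+r*np.sin(a),0*a+z],W)-[255,130])*s
    print(r,q.min(0),q.max(0))
c=cam('scene')
for z in(.06,.074): print((proj((H[0],H[1],z),c)[0]-[180,230])*400/130)
E
```

```text
[ 0.57571706 -0.19644197  0.06      ]
0.06 [250. 303.]
0.074 [250.09513377 327.96284894]
0.015 [171.60063928 227.22572323] [328.49550456 376.01435491]
0.008 [205.74242945 285.69264248] [294.50639509 369.34103204]
[175.74454976 230.77656878]
[171.86655288 207.24215512]
```

```bash
python3 -m handwheel '{"turn":[[0,0,0],[0,0,0],[0,0,0],[0,0,0],[0,0,0],[0,0,0],[0,0,0]],"xyz":[[-0.001,0,0.008],[-0.001,0,0.016],[-0.001,0,0.024],[-0.001,0,0.032],[-0.001,0,0.04],[-0.001,0,0.047],[-0.001,0,0.047]],"gripper":[-1,-1,-1,-1,-1,-1,-1]}'
python3 - <<'E'
from h import *
to((.576,-.195,.1))
c=snap('w6','wrist'); s=snap('s6','scene')
z=cv2.resize(s[0][230:360,180:310],(400,400)); save('z6',np.hstack([z,cv2.resize(c[0][130:260,255:385],(400,400),interpolation=2)]))
E
```

```text
time: 6.08
tcp_pos: [0.5751, -0.194, 0.1064]
orientation: [[-0.223, 0.975, -0.004], [0.975, 0.223, 0.002], [0.003, -0.003, -1.0]]
contact_force: [-0.7, 0.6, -0.5]
grip_width: 0.174
tcp [ 0.57509697 -0.1939938   0.10638307] F [-0.7180489   0.55627596 -0.47709157] g 0.17399402367386957 yaw 102.86836138820698
move [-0.0012  0.0007  0.0064] turn [-0.038 -0.034 -0.006]
```

View pics/z6.png

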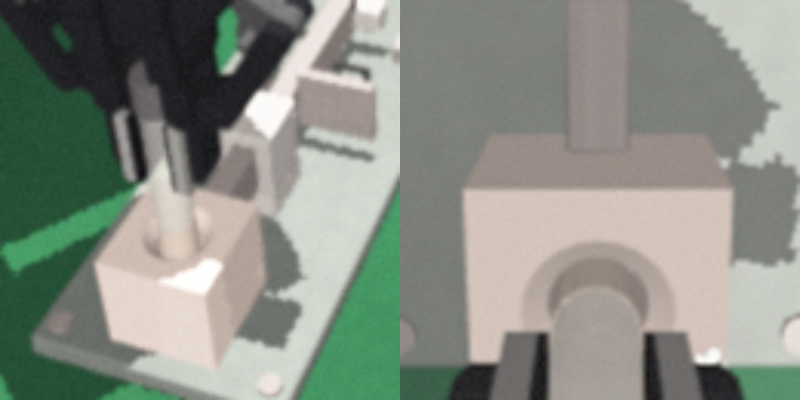

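```bash
python3 -m handwheel '{"turn":[[0,0,0],[0,0,0],[0,0,0],[0,0,0]],"xyz":[[0,0,0.003],[0,0,0.005],[0,0,0.005],[0,0,0.005]],"gripper":[-1,-1,-1,-1]}'
python3 - <<'E'
from h import *
to((.576,-.195,.1))
E
```

```text
time: 6.52
tcp_pos: [0.5758, -0.1943, 0.1031]
orientation: [[-0.223, 0.975, -0.002], [0.975, 0.223, 0.001], [0.002, -0.002, -1.0]]
contact_force: [0.5, -0.2, -1.0]
grip_width: 0.173
tcp [ 0.57581924 -0.19429236  0.10307763] F [ 0.46882145 -0.15210314 -1.0105981 ] g 0.17300631156557963 yaw 102.87299410479127
move [-0.0007  0.      0.0031] turn [-0.017 -0.019 -0.005]
```

```bash
python3 -m handwheel '{"turn":[[0,0,0],[0,0,0],[0,0,0],[0,0,0]],"xyz":[[0,0,0.002],[0,0,0.003],[0,0,0.004],[0,0,0.004]],"gripper":[-1,-1,-1,-1]}'
python3 -m handwheel '{"turn":[[0,0,0],[0,0,0],[0,0,0],[0,0,0],[0,0,0],[0,0,0]],"xyz":[[0,0,0],[0,0,0],[0,0,0],[0,0,0],[0,0,0],[0,0,0]],"gripper":[-0.4,-0.2,0,0.1,0.1,0.1]}'
python3 - <<'E'
from h import *
to((.576,-.195,.25))
c=snap('w7','wrist'); s=snap('s7','scene')
z=cv2.resize(s[0][230:360,180:310],(400,400)); save('z7',np.hstack([z,cv2.resize(c[0][130:390,190:450],(400,400),interpolation=2)]))
E
```

```text
time: 6.85
tcp_pos: [0.5758, -0.1943, 0.099]
orientation: [[-0.223, 0.975, -0.002], [0.975, 0.223, 0.001], [0.002, -0.002, -1.0]]
contact_force: [0.4, 0.7, -1.3]
grip_width: 0.173
time: 7.35
tcp_pos: [0.5758, -0.1943, 0.099]
orientation: [[-0.223, 0.975, -0.002], [0.975, 0.223, 0.001], [0.002, -0.002, -1.0]]
contact_force: [0.4, 0.2, -0.4]
grip_width: 0.549
tcp [ 0.57582042 -0.19429929  0.09901803] F [ 0.41203516  0.1768659  -0.38818937] g 0.5487186791196117 yaw 102.87259395706766
move [-0.0005 -0.0002 -0.151 ] turn [-0.017 -0.019 -0.005]
```

View pics/z7.png

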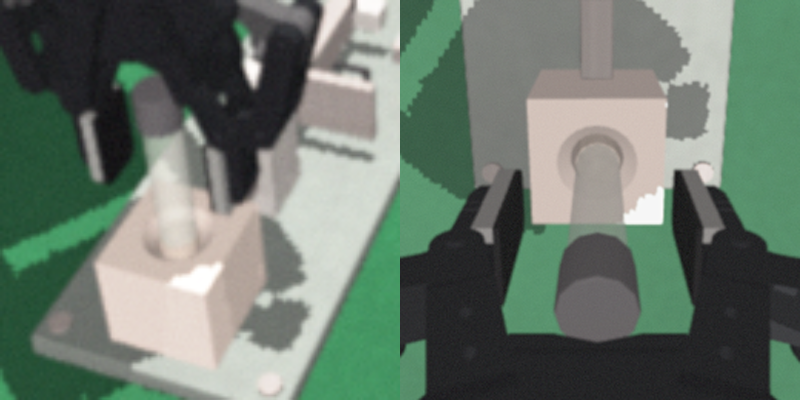

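```bash
python3 -m handwheel '{"turn":[[0,0,0],[0,0,0],[0,0,0],[0,0,0],[0,0,0],[0,0,0]],"xyz":[[0,0,-0.02],[0,0,-0.05],[0,0,-0.08],[0,0,-0.11],[0,0,-0.14],[0,0,-0.14]],"gripper":[0.1,0.1,0.1,0.1,0.5,1]}'
python3 - <<'E'
from h import *
to((.576,-.195,.25))
c=snap('w8','wrist'); s=snap('s8','scene');d=snap('d8','side')
z=cv2.resize(s[0][200:360,180:340],(400,400)); y=cv2.resize(d[0][70:230,260:420],(400,400));save('z8',np.hstack([z,y]))
E
```

```text
time: 7.95
tcp_pos: [0.5781, -0.1952, 0.2453]
orientation: [[-0.223, 0.975, 0.007], [0.975, 0.223, -0.002], [-0.004, 0.006, -1.0]]
contact_force: [0.7, -0.9, 0.4]
grip_width: 0.818
tcp [ 0.57807369 -0.19522752  0.24529178] F [ 0.74882116 -0.90153952  0.4109957 ] g 0.8176107673834383 yaw 102.87898210963127
move [ 0.0007 -0.0019 -0.0047] turn [ 0.068  0.042 -0.004]
```

View pics/z8.png

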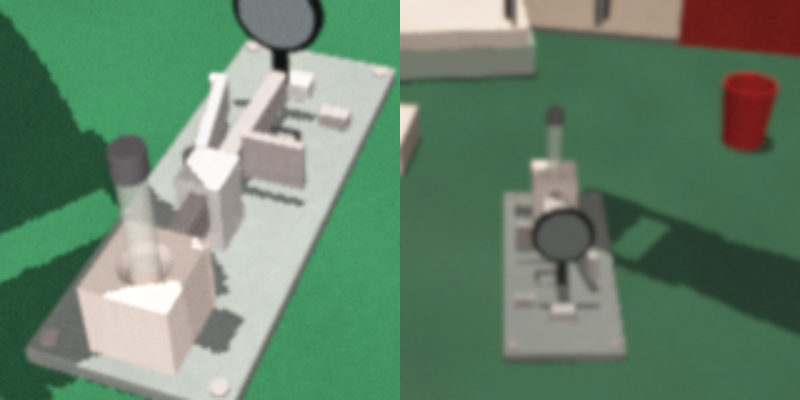

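View pics/w8.png

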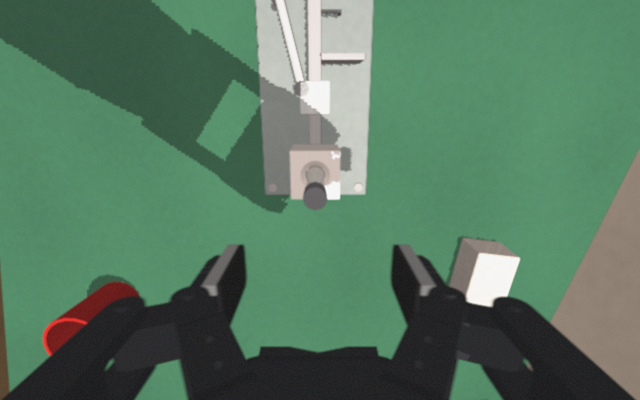

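```bash
python3 - <<'E'
from h import *
S=ld('s8');D=ld('d8'); print(tri([ray((230.4,257.2),*S[1:]),ray((322,112.8),*D[1:])]))
to((.5452,-.1077,.245))
E
```

```text
(array([ 0.57617564, -0.19462611,  0.13996915]), [np.float64(0.00038645100631994967), np.float64(0.00038645100631996344)])
tcp [ 0.57580462 -0.19434402  0.23852155] F [-0.32757733 -0.35786832 -0.45405828] g 0.9951753895433705 yaw 102.87448253350317
move [ 0.0913 -0.0105 -0.0063] turn [-0.022 -0.022 -0.005]
```

```bash
python3 -m handwheel '{"turn":[[0,0,0],[0,0,0],[0,0,0],[0,0,0],[0,0,0],[0,0,0]],"xyz":[[0.03,-0.003,0],[0.06,-0.006,0],[0.085,-0.0105,0],[0.0915,-0.0105,0],[0.0915,-0.0105,0],[0.0915,-0.0105,0]],"gripper":[1,1,1,1,1,1]}'
python3 - <<'E'
from h import *
c=snap('w9','wrist'); save('z9',cv2.resize(c[0][0:300,200:420],(587,800))[:600]); to((.5452,-.1077,.1))
save('z9',cv2.resize(c[0][60:320,230:430],(460,600),interpolation=2))
E
```

```text
time: 8.6
tcp_pos: [0.5452, -0.1077, 0.238]
orientation: [[-0.223, 0.975, -0.003], [0.975, 0.223, 0.001], [0.002, -0.003, -1.0]]
contact_force: [0.9, 0.4, 0.1]
grip_width: 1.003
tcp [ 0.54541125 -0.10819537  0.23812162] F [-0.19459492 -0.32402646  1.01895537] g 0.999636053828587 yaw 102.86632653438909
move [0.0003 0.0003 0.1381] turn [-0.029 -0.023 -0.007]
```

View pics/w9.png

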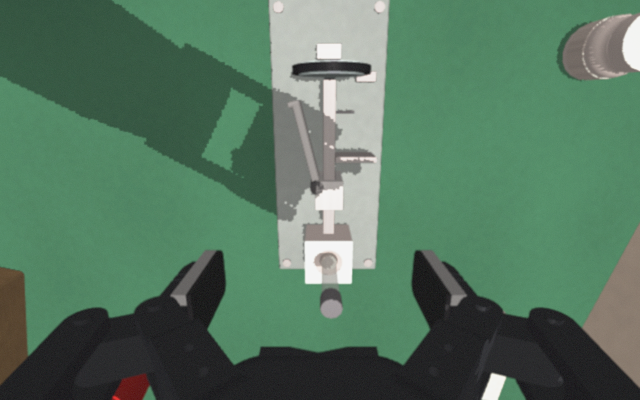

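View pics/z9.png

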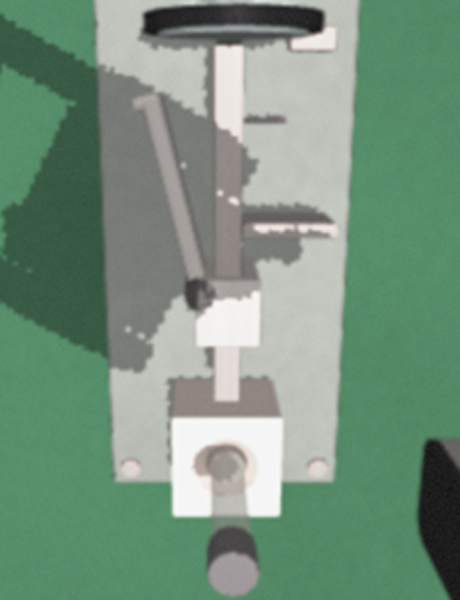

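```bash
python3 - <<'E'
from h import *
W=ld('w9'); px=lambda a:(230+a[0]*200/460,60+a[1]*260/600)
L=[onz(px(a),.012,W)[:2] for a in((95,2),(113,482))];R=[onz(px(a),.012,W)[:2] for a in((356,2),(333,481))]
for E in(L,R):
    d=E[0]-E[1];print('yaw',np.degrees(np.arctan2(d[1],d[0])))
ex=np.array([np.cos(np.radians(102.9)),np.sin(np.radians(102.9))]);ey=np.array([-ex[1],ex[0]])
mid=(L[1]+R[1])/2; o=mid+.15*ex; print('origin from plate end',o,'width',np.linalg.norm(L[1]-R[1]))
o=np.array([.550,-.084])
for n,a,z in[('hole',(228,460),.06),('pointer',(284,119),.02),('tabtop inner edge',(290,236),.061),('idx topcentre?',(316,37),.024),('idx lowfrontedge',(315,50),.012),('leverTipTop',(147,102),.056),('pin',(200,290),.06),('collar near edge',(228,346),.062),('collar far',(235,290),.062),('legL',(213,180),.052),('legR',(241,180),.052)]:
    P=onz(px(a),z,W)[:2]-o; print(n,(ex@P).round(4),(ey@P).round(4))
E
```

```text
yaw 102.81704219022072
yaw 103.30037071741855
origin from plate end [ 0.54982438 -0.08473382] width 0.11930332287785114
hole -0.1125 -0.0006
pointer 0.039 -0.026
tabtop inner edge -0.0074 -0.0257
idx topcentre? 0.0739 -0.0386
idx lowfrontedge 0.0692 -0.0401
leverTipTop 0.0468 0.0339
pin -0.0312 0.0123
collar near edge -0.056 0.0
collar far -0.0307 -0.0027
legL 0.0149 0.0068
legR 0.0149 -0.0051
```

```bash
python3 -c "
from h import *
to((.5478,-.1102,.039),103)"
python3 -m handwheel '{"turn":[[0,0,0],[0,0,0],[0,0,0],[0,0,0],[0,0,0],[0,0,0],[0,0,0]],"xyz":[[-0.001,0.001,0.03],[-0.002,0.002,0.06],[-0.003,0.002,0.09],[-0.003,0.002,0.12],[-0.003,0.002,0.14],[-0.003,0.002,0.15],[-0.003,0.002,0.15]],"gripper":[0.7,0.7,0.7,0.7,0.7,0.7,0.7]}'
python3 - <<'E'
from h import *
c=snap('w10','wrist'); s=snap('s10','scene')
to((.5478,-.1102,.039),103)
save('z10',cv2.resize(s[0][160:360,180:340],(480,600)))
E
```

```text
tcp [ 0.54541125 -0.10819537  0.23812162] F [-0.19459492 -0.32402646  1.01895537] g 0.999636053828587 yaw 102.86632653438909
move [-0.0029  0.0024  0.1991] turn [-0.029 -0.023 -0.027]
time: 9.23
tcp_pos: [0.5467, -0.111, 0.0859]
orientation: [[-0.222, 0.975, -0.007], [0.975, 0.222, 0.002], [0.004, -0.006, -1.0]]
contact_force: [-0.2, -0.6, -1.4]
grip_width: 0.847
tcp [ 0.54815404 -0.11110981  0.08868917] F [-0.43889717  0.02268895  0.20277087] g 0.8492449530780171 yaw 102.8308112502884
move [ 0.0009 -0.      0.0497] turn [-0.023 -0.019 -0.034]
```

View pics/w10.png

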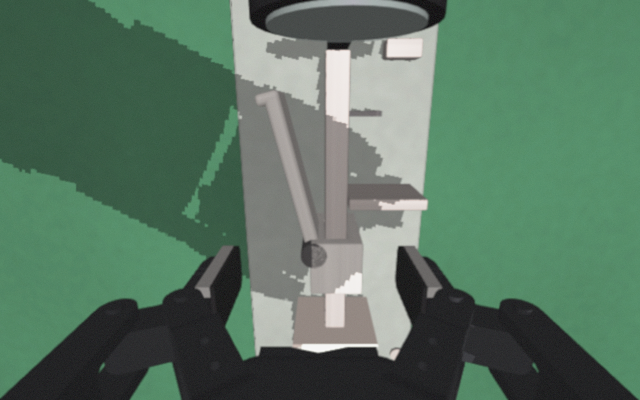

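View pics/z10.png

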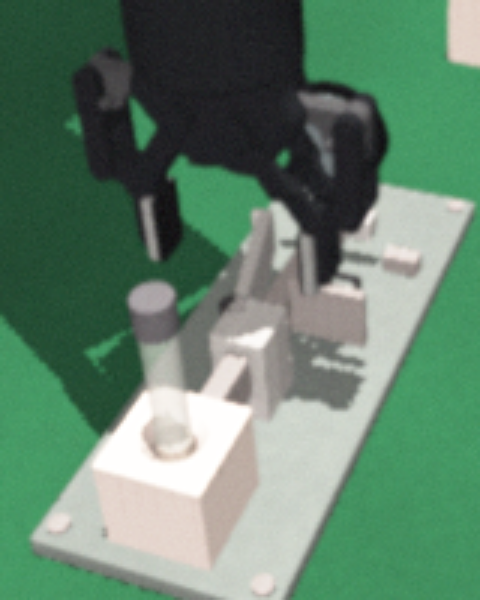

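```bash
python3 -m handwheel '{"turn":[[0,0,0],[0,0,0],[0,0,0],[0,0,0],[0,0,0],[0,0,0]],"xyz":[[-0.001,0,0.012],[-0.001,0,0.024],[-0.001,0,0.036],[-0.001,0,0.046],[-0.001,0,0.049],[-0.001,0,0.049]],"gripper":[0.7,0.7,0.7,0.7,0.7,0.7]}'
python3 - <<'E'
from h import *
W=ld('w10'); save('z10w',cv2.resize(W[0][20:220,300:450],(450,600),interpolation=2))
c=snap('w11','wrist'); s=snap('s11','scene')
to((.5478,-.1102,.039),103)
save('z11',cv2.resize(s[0][160:360,180:340],(480,600)))
E
```

```text
time: 9.83
tcp_pos: [0.5477, -0.1118, 0.0385]
orientation: [[-0.222, 0.975, -0.004], [0.975, 0.222, 0.002], [0.003, -0.004, -1.0]]
contact_force: [0.6, -0.2, -1.3]
grip_width: 0.848
tcp [ 0.54837563 -0.11202075  0.03972775] F [ 0.22598165 -0.46813269 -0.18902344] g 0.8503501517558228 yaw 102.83684269136711
move [ 0.0019 -0.0002  0.0007] turn [-0.023 -0.019 -0.033]
```

View pics/z10w.png

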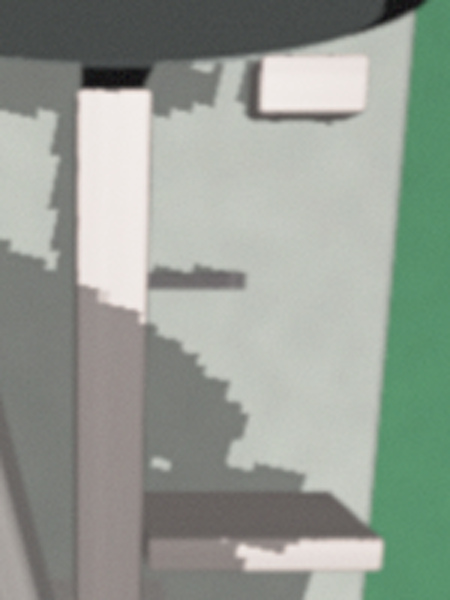

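View pics/w11.png

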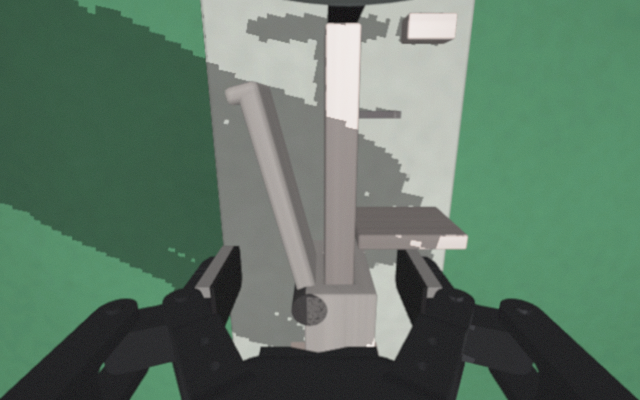

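View pics/z11.png

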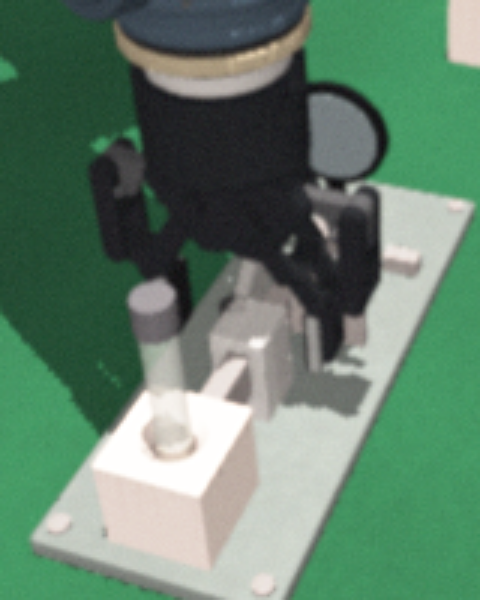

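```bash
python3 - <<'E'
from h import *
ex=np.array([np.cos(np.radians(102.95)),np.sin(np.radians(102.95))]);ey=np.array([-ex[1],ex[0]]);o=np.array([.550,-.084])
W=ld('w10'); px=lambda a:(300+a[0]/3,20+a[1]/3)
for n,a,z in[('ptr',(245,281),.02),('idx c',(314,84),.024),('idx far',(314,56),.024),('idx near',(314,112),.024),('tab inner',(260,570),.061),('tab',(260,540),.061)]:
    P=onz(px(a),z,W)[:2]-o; print(n,(ex@P).round(4),(ey@P).round(4))
W=ld('w11')
for n,a,z in[('ptr',(400,114.5),.02),('idx c',(432,25.5),.024),('idx far',(432,13),.024),('idx near',(432,39),.024)]:
    P=onz(a,z,W)[:2]-o; print(n,(ex@P).round(4),(ey@P).round(4))
for d in (.034,.035,.036):
  print(d, [proj(np.r_[o+ex*(x)+ey*y,.06],W) for x,y in((-.007,-.03),)])
s=telemetry.state()['tcp_pos'][:2]-o; print('tcp stand',ex@s,ey@s)
E
```

```text
ptr 0.0387 -0.0274
idx c 0.0739 -0.0375
idx far 0.0785 -0.0371
idx near 0.0691 -0.0378
tab inner -0.0075 -0.0248
tab -0.0021 -0.0245
ptr 0.039 -0.0275
idx c 0.0742 -0.0371
idx far 0.0787 -0.0367
idx near 0.0692 -0.0376
0.034 [array([[424.23018457, 247.2126541 ]])]
0.035 [array([[424.23018457, 247.2126541 ]])]
0.036 [array([[424.23018457, 247.2126541 ]])]
tcp stand -0.026944045290950916 0.007862524492052509
```

```bash
python3 -m handwheel '{"turn":[[0,0,0],[0,0,0],[0,0,0],[0,0,0],[0,0,0],[0,0,0],[0,0,0],[0,0,0]],"xyz":[[0.005,0,0],[0.01,0,0],[0.016,0,0],[0.022,0,0],[0.028,0,0],[0.034,0,0],[0.038,0,0],[0.038,0,0]],"gripper":[0.7,0.7,0.7,0.7,0.7,0.7,0.7,0.7]}'
python3 - <<'E'
from h import *
c=snap('w12','wrist'); s=snap('s12','scene')
to((.5478,-.1102,.039),103)
save('z12',np.hstack([cv2.resize(s[0][160:320,200:360],(400,400)),cv2.resize(c[0][0:200,300:500],(400,400))]))
E
```

```text
time: 10.6
tcp_pos: [0.54, -0.0742, 0.04]
orientation: [[-0.223, 0.975, -0.002], [0.975, 0.223, 0.001], [0.001, -0.001, -1.0]]
contact_force: [1.7, -3.7, 2.8]
grip_width: 0.853
tcp [ 0.54022075 -0.0748569   0.039982  ] F [ 0.24328998 -3.61288645  2.16987227] g 0.850042249235219 yaw 102.85446104121269
move [-0.0361 -0.0005  0.0009] turn [-0.015 -0.016 -0.029]
```

View pics/w12.png

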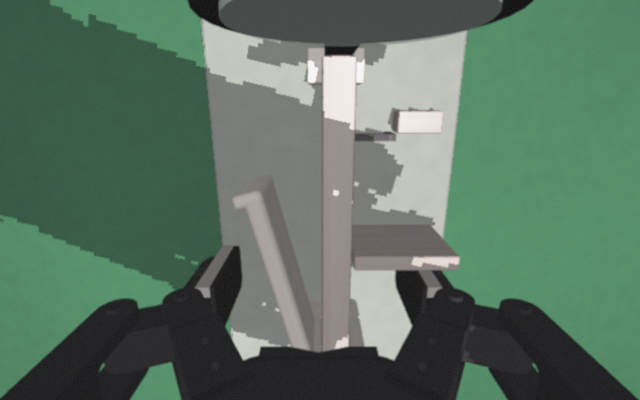

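View pics/z12.png

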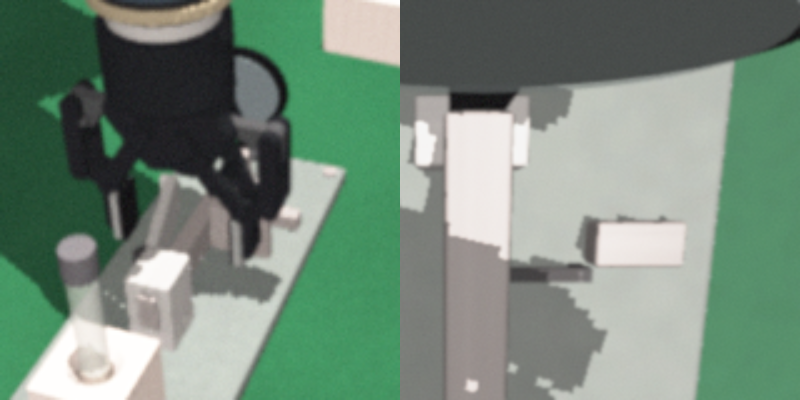

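```bash
cat >> h.py <<'E'
ex=np.array([np.cos(np.radians(102.95)),np.sin(np.radians(102.95))]);ey=np.array([-ex[1],ex[0]]);o=np.array([.550,-.084])
def pi(W,p,i,zi=.024):
    a=ex@(onz(p,.02,W)[:2]-o);b=ex@(onz(i,zi,W)[:2]-o);print('ptr',a.round(4),'idx',b.round(4),'diff',(b-a).round(4))
E
python3 - <<'E'
from h import *
pi(ld('w12'),(394,136.5),(420,121.5))
E
```

```text
ptr 0.0674 idx 0.0744 diff 0.007
```

```bash
python3 -m handwheel '{"turn":[[0,0,0],[0,0,0],[0,0,0],[0,0,0]],"xyz":[[0.003,0.001,0],[0.006,0.003,0],[0.0075,0.003,0],[0.0075,0.003,0]],"gripper":[0.7,0.7,0.7,0.7]}'
python3 - <<'E'
from h import *
c=snap('w13','wrist')
s=telemetry.state();t=s['tcp_pos'][:2]-o;print(ex@t,ey@t);to((.5478,-.1102,.039),103)
save('z13',cv2.resize(c[0][50:250,300:500],(600,600)))
E
```

```text
time: 11.03
tcp_pos: [0.541, -0.0668, 0.0396]
orientation: [[-0.223, 0.975, -0.003], [0.975, 0.223, 0.001], [0.002, -0.003, -1.0]]
contact_force: [-0.5, -4.7, -0.2]
grip_width: 0.849
0.018612160545926747 0.004952744723116649
tcp [ 0.54100223 -0.06697113  0.03959294] F [-0.89992207 -4.32972916 -2.12533274] g 0.8518859546772409 yaw 102.85568863523797
move [-0.0437 -0.003   0.0005] turn [-0.028 -0.02  -0.029]
```

View pics/z13.png

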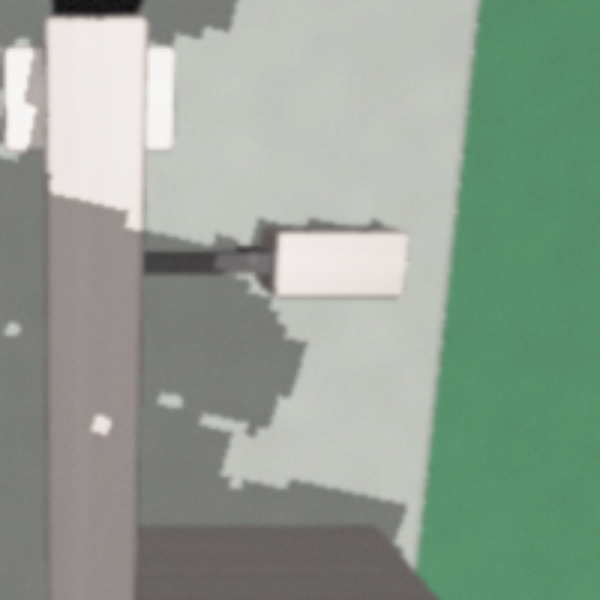

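```bash
python3 - <<'E'
from h import *
pi(ld('w13'),(385,136.6),(413.5,138))
E
python3 -m handwheel '{"turn":[[0,0,0],[0,0,0],[0,0,0],[0,0,0],[0,0,0],[0,0,0],[0,0,0],[0,0,0]],"xyz":[[0,0,0],[0,0,0],[0,0,0],[0,0,0],[0,0,0],[0,0,0],[0,0,0],[0,0,0]],"gripper":[0.5,0.3,0.1,-0.1,-0.1,-0.1,-0.1,-0.1]}'
python3 - <<'E'
from h import *
c=snap('w14','wrist')
s=telemetry.state();t=s['tcp_pos'][:2]-o;print(ex@t,ey@t);to((.5478,-.1102,.039),103)
E
```

```text
ptr 0.0744 idx 0.0742 diff -0.0002
time: 11.75
tcp_pos: [0.5412, -0.0671, 0.0398]
orientation: [[-0.223, 0.975, -0.002], [0.975, 0.223, 0.001], [0.001, -0.002, -1.0]]
contact_force: [2.5, -4.3, 2.2]
grip_width: 0.45
0.018411256346878867 0.004709750580053328
tcp [ 0.54128406 -0.06711247  0.03981867] F [ 3.43524158 -5.26527308  3.73100073] g 0.4468253750960522 yaw 102.86178986196045
move [-0.0435 -0.0032  0.0008] turn [-0.021 -0.016 -0.028]
```

View pics/w14.png

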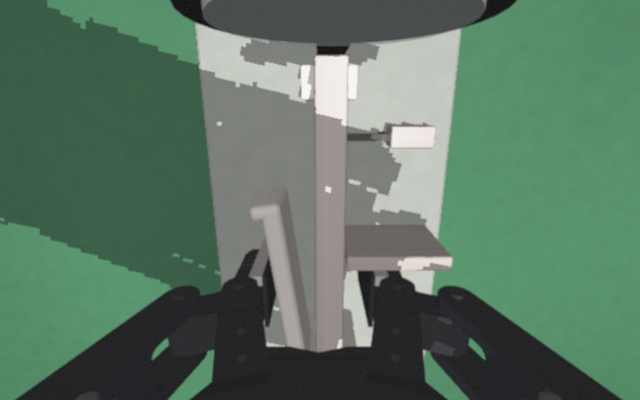

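```bash
python3 -m handwheel '{"turn":[[0,0,0],[0,0,0],[0,0,0],[0,0,0],[0,0,0],[0,0,0],[0,0,0],[0,0,0]],"xyz":[[0,0,0],[0,0,0],[0,0,0],[0,0,0],[0,0,0],[0,0,0],[0,0,0],[0,0,0]],"gripper":[-0.2,-0.3,-0.4,-0.5,-0.7,-1,-1,-1]}'
python3 - <<'E'
from h import *
c=snap('w15','wrist');d=snap('s15','scene')
s=telemetry.state();t=s['tcp_pos'][:2]-o;print(ex@t,ey@t);to((.5478,-.1102,.039),103)
save('z15',cv2.resize(d[0][160:320,200:360],(600,600)))
E
```

```text
time: 12.47
tcp_pos: [0.5413, -0.067, 0.04]
orientation: [[-0.223, 0.975, -0.002], [0.975, 0.223, 0.001], [0.001, -0.002, -1.0]]
contact_force: [0.0, -4.1, 6.1]
grip_width: 0.231
0.01850546768217733 0.004644932157880679
tcp [ 0.54132612 -0.06700613  0.04003034] F [ 0.82839366 -2.78782793  5.62803145] g 0.2262349807199204 yaw 102.85639422427981
move [-0.0436 -0.0033  0.001 ] turn [-0.02  -0.017 -0.029]
```

View pics/w15.png

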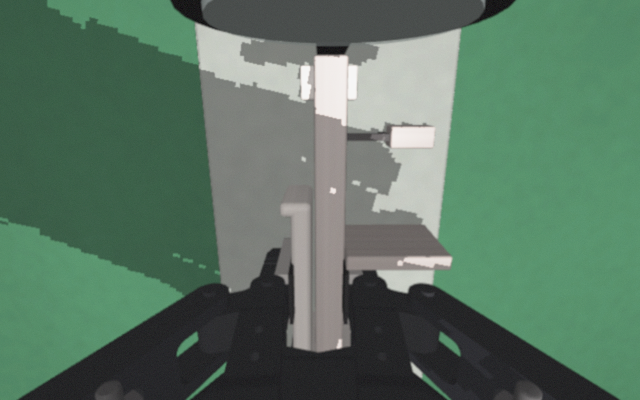

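View pics/z15.png

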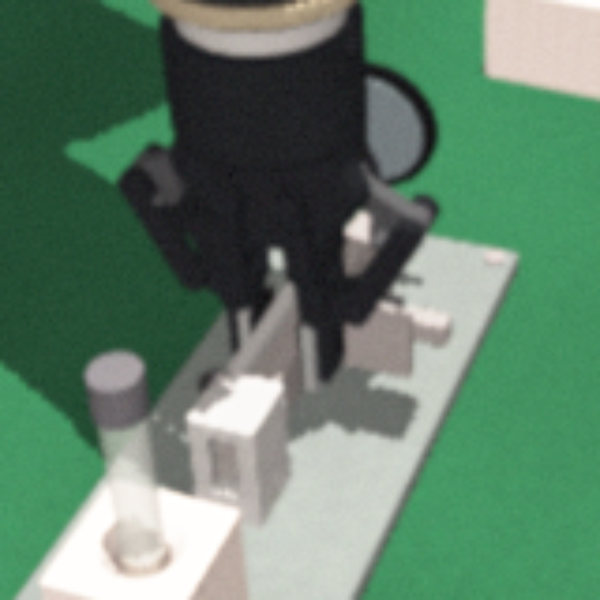

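```bash
python3 -m handwheel '{"turn":[[0,0,0],[0,0,0],[0,0,0],[0,0,0],[0,0,0],[0,0,0]],"xyz":[[0,0,0],[0,0,0],[0,0,0],[0,0,0],[0,0,0],[0,0,0]],"gripper":[-1,-1,-1,-1,-1,-1]}'
python3 - <<'E'
from h import *
c=snap('w16','wrist')
s=telemetry.state();t=s['tcp_pos'][:2]-o;print(ex@t,ey@t);to((.5478,-.1102,.039),103)
save('z16',cv2.resize(c[0][110:370,260:460],(460,600),interpolation=2))
W=c
for y in(.016,.008,.006,-.006):
  for x in(.0,.02,.05): print((x,y),((proj(np.r_[o+ex*x+ey*y,.056 if y>.007 else .052],W)[0]-[260,110])*[2.3,600/260]).round(0))
E
```

```text
time: 13.07
tcp_pos: [0.5413, -0.067, 0.0401]
orientation: [[-0.222, 0.975, -0.002], [0.975, 0.222, 0.001], [0.001, -0.002, -1.0]]
contact_force: [1.8, -3.2, 3.3]
grip_width: 0.232
0.018497279445386365 0.004660525696239897
tcp [ 0.54131276 -0.06701761  0.04004683] F [ 2.66997782 -2.94808531  2.74107197] g 0.23111122655422506 yaw 102.85269150246587
move [-0.0435 -0.0033  0.001 ] turn [-0.021 -0.017 -0.029]
(0.0, 0.016) [ 76. 494.]
(0.02, 0.016) [ 73. 398.]
(0.05, 0.016) [ 68. 235.]
(0.0, 0.008) [120. 494.]
(0.02, 0.008) [119. 398.]
(0.05, 0.008) [117. 235.]
(0.0, 0.006) [131. 480.]
(0.02, 0.006) [130. 386.]
(0.05, 0.006) [130. 227.]
(0.0, -0.006) [195. 480.]
(0.02, -0.006) [197. 386.]
(0.05, -0.006) [201. 227.]
```

View pics/z16.png

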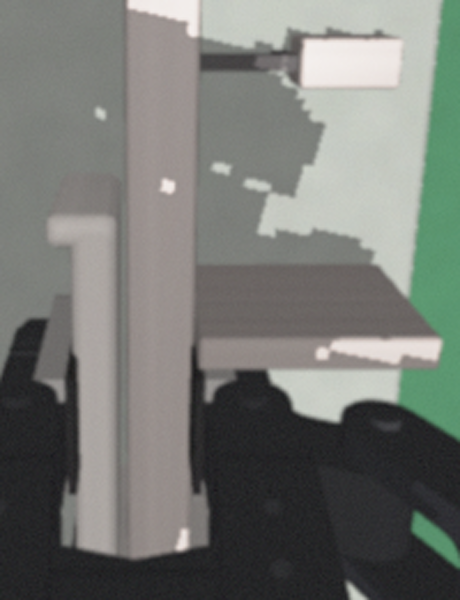

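```bash
python3 - <<'E'
from h import *
pi(ld('w16'),(260+270/2.3,110+61/2.3077),(260+350/2.3,110+63/2.3077))
c=snap('d16','side'); save('z16d',cv2.resize(c[0][70:230,240:400],(600,600)))
E
```

```text
ptr 0.0742 idx 0.0742 diff 0.0
```

View pics/z16d.png

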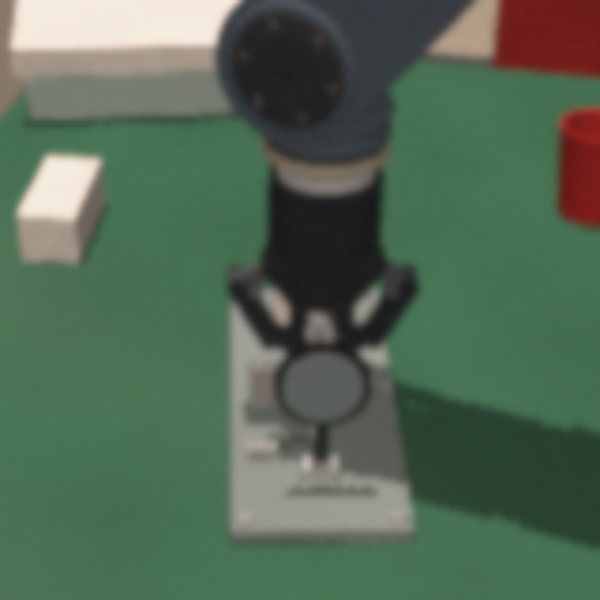

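The side view shows the pointer level with the index block, at about (285,440) against (263,447) in the crop. The gripper is still pinching the leg and lever. I'm handing the job in while it holds.

```bash
python3 -c "
from cell import telemetry,r
print(r.close_job())
s=telemetry.state();print(s['time'],s['grip_width'],s['contact_force'])"
```

```text
the job is handed in; nothing more can be done
None
the job is handed in; nothing more can be done
```

The job is done and handed in at about 13 s, with the gripper still pinching the leg and lever together.

- **Tube:** I took the tall clear tube from the rack, lowered it into the holder hole and let go. Its cap top then measured 140 mm above the table, so its foot is at about 20 mm, fully down.
- **Leg:** I drew it out by the finger tab. In the last wrist picture the pointer and index block agreed to within about 1 mm; they need to be within 5 mm.
- **Lever:** I closed the jaws on it while holding the leg. In that picture it lay parallel along the leg, where the shut lever should be.
- **Grip:** The opening read about 0.23, or 19.6 mm for the 22 mm pair. The 16 mm tube also read low, at about 14.7 mm. The wrist force was about 5 N.

No check failed. Stand position estimates differed by 2–3 mm between the cameras, so I aligned the pointer to the index within the same picture. I did not go near the short tubes, the brown look-alike or the other things. I could not read the state after handing in, so the final second of holding is unchecked.

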